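# Change the drying frame from plaster to slats

### The job

The plaster slab in the drying frame has drawn all the water it can. First take both clay pots off it and stand them on the ware board, without disturbing the little white cup that is there; then, with the two wooden turn buttons swung aside, lift the slab out by its grip and lay it to dry in the middle of the wooden rack, lengthwise along it. Finally stand each pot back in the frame, upright on the slats now bare, on the same spot where it stood at the start, and leave the turn buttons swung aside.

Things in the scene. Friction and masses are not known exactly. Their poses are not given: they have to be found in the camera images.
- tall_pot: Tall straight open tumbler of bare terracotta clay, 56 mm across, 100 mm high. It starts upright on the slab, on one side of the grip. Origin: centre of its underside, z up. 190 g or so. It can be gripped across its body 65 to 85 mm above its underside (lower, it may meet the palm).
- squat_pot: Squat open pot of bare terracotta clay, 62 mm high, 64 mm across its straight belly (16 to 48 mm above its underside), 52 mm at the rim, 50 mm at the foot. Starts upright on the slab on the other side of its grip; which pot is on which side varies. Origin: centre of its underside, z up. About 170 g. Grip it across the belly, about 38 mm up.
- slab: White plaster slab, 120 mm (its x) by 200 mm (its y) by 14 mm thick, lying in the frame with 2.5 mm play all round. A fixed wooden grip stands on its middle: 44 mm long along the slab's x, 16 mm thick along its y, 34 mm high (top 48 mm above the slab's underside). Origin: centre of its underside, z up. About 380 g. Half-turned about z it is the same.
- frame: Fixed wooden frame, 197 mm (x) by 281 mm (y), 26 mm high; opening 125 by 205 mm, its floor of slats 10 mm above the bench. The slab lies in it (top at 24 mm); the pots start on the slab about 60 mm to +y and -y of the middle (within 10 mm); they end there on the slats. Fingers closing along the frame's x clear the turn buttons and the slab's grip. Origin: centre of the underside, z up.
- turn_near (a joint): Dark wooden bar on the frame's -x rim, pivot at (-80, 0) mm in the frame; 60 mm long, 14 thick, 22 high, pivoted at its middle, 28 to 50 mm above the bench. 0: along the frame's x, its end 10 mm over the slab; positive counter-clockwise from above; range -1.6 to 1.6 rad; 0.03 N m turns it, it stays put. Slab free beyond 1.1 rad either way. The slab's grip ends 58 mm from the pivot.
- turn_far (a joint): The same turn button on the middle of the rim on the frame's +x side, pivot at (80, 0) mm in the frame; value as for turn_near.
- ware_board: Plain light wooden board fixed on the bench to one side of the frame (left or right varies), 320 mm (its x) by 150 mm (its y), 16 mm thick. The white cup stands near its +x end (about 115 mm from the middle); the rest is free for the two pots. Origin: centre of its underside on the bench, z up.
- rack: Wooden drying rack fixed on the bench on the other side of the frame: two dark runners 240 mm long along its x under three cross slats 150 mm long along its y; top of the slats 24 mm above the bench. The slab goes on it centred, the slab's long side (its y) along the rack's long side (x). Origin: centre of its underside on the bench, z up.
- cup: Little white glazed cup, 40 mm high, 48 mm across the rim, standing on the ware board; must stay where it is. Origin: centre of its underside.
Things that resemble listed ones, but are neither listed nor needed, are in the scene too. What is shaped like the tall_pot but blue is not meant.

How it is judged:
On the way, in this order (a step that is already met when the one before it is completed fails the run):
1. both pots stand, released, on the ware board (x of tall_pot in the frame of ware_board between -0.155 and 0.155 m and y of tall_pot in the frame of ware_board between -0.07 and 0.07 m and z of tall_pot in the frame of ware_board between 0.01 and 0.021 m and angle between each of tall_pot, squat_pot's own z axis and vertical below 0.12 rad and contact force between each of tall_pot, squat_pot and the fingers below 0.3 N and linear speed of each of tall_pot, squat_pot below 0.02 m/s and x of squat_pot in the frame of ware_board between -0.155 and 0.155 m and y of squat_pot in the frame of ware_board between -0.07 and 0.07 m and z of squat_pot in the frame of ware_board between 0.01 and 0.021 m), for 0.2 s.
2. the slab lies, released, in the middle of the rack while both pots are on the ware board (all of step 1 and horizontal distance between slab and rack below 0.015 m and angle between the y axis of slab and the x axis of rack, either way round below 0.2 rad and z of slab in the frame of rack between 0.018 and 0.029 m and angle between slab's own z axis and vertical below 0.06 rad and contact force between slab and the fingers below 0.3 N and linear speed of slab below 0.02 m/s), for 0.2 s.
At the end, for the whole second after the job is handed in: Each pot is upright and still on the bare slats, within 15 mm in plan of its starting spot; the slab lies flat on the rack, within 15 mm of its middle and 0.2 rad of lengthwise; both turn buttons are over 1.1 rad from pointing at the slab; the cup is within 20 mm of its start (distance of each of tall_pot, squat_pot from where it was at the start of the episode below 0.0205 m and z of tall_pot in the frame of frame between 0.005 and 0.015 m and angle between each of tall_pot, squat_pot's own z axis and vertical below 0.12 rad and linear speed of each of tall_pot, squat_pot, slab below 0.02 m/s and z of squat_pot in the frame of frame between 0.005 and 0.015 m and horizontal distance between slab and rack below 0.015 m and angle between the y axis of slab and the x axis of rack, either way round below 0.2 rad and z of slab in the frame of rack between 0.018 and 0.029 m and angle between slab's own z axis and vertical below 0.06 rad and contact force between slab and the fingers below 0.3 N and (value of joint turn_near above 1.1 rad or value of joint turn_near below -1.1 rad) and (value of joint turn_far above 1.1 rad or value of joint turn_far below -1.1 rad) and distance of cup from where it was at the start of the episode below 0.02 m); the robot touches nothing.
It fails at once if a pot is tipped over (angle between any of tall_pot, squat_pot's own z axis and vertical above 0.6 rad).
It fails at once if the white cup is knocked about (distance of cup from where it was at the start of the episode above 0.02 m or angle between cup's own z axis and vertical above 0.4 rad).
It also fails if it takes over 144 s, if anything falls off the work surface, if the arm or the gripper's body presses on something with over 40 N, if the wrist force passes 120 N, or if a joint passes its speed limit or range.

### The arm

A 6-joint arm with a two-finger parallel gripper is mounted at the origin on the work surface. World frame = base frame: x ahead of the robot, y to its left, z up, the work surface at z = 0. Lengths are in m, angles in rad, forces in N, time in s.
With the tool pointing down it reaches from about 0.35 to 0.875 m from the base axis. Payload 15.5 kg.
Tool frame: the origin (TCP) lies where the fingers leave the gripper's body, on its centre line; the fingertips stand 73 mm ahead of it and the grasp point (between the pads) lies 54 mm ahead of it; y points along the fingers, z is the direction in which the jaws open and shut, and the axes are right-handed (so a half turn about y gives the same grasp; the last joint's range is limited). The gripper opens to 85 mm and grips with 20 to 120 N. Pads are 22 mm wide; open, the fingers measure 114 mm over their backs; the gripper's body (76 mm by 85 mm) begins 54 mm behind the grasp point. The pads swing forward as they close: fully open they stand 13 mm farther back than shut.
Start: joints at [1.218, 0.494, 1.345, -0, 1.302, -0.096], TCP at [0.159, 0.605, 0.304] pointing down, gripper open.
Joint ranges: [-2.91, 2.91], [-0.82, 2.16], [0.22, 2.67], [-1.22, 4.37], [0.12, 2.79], [-3.08, 3.08]. Speed limits (rad/s): [1.89, 1.89, 2.57, 3.01, 3.01, 3.01].

### API

Orientations are given as a unit quaternion [w, x, y, z].
In Python, from plant import sensors, camera, camera_params, close_job gives the robot as it stands.
- The arm moves only by the shell command python3 -m creep 'ROWS'. ROWS is JSON, a list of rows, each an object with "offset": the shift along the tool's x, y, z in m, a list of three; "rot": the turn, a rotation vector about the tool's x, y, z in rad, a list of three; "hand": the opening, from 0 (shut) to 1 (fully open). In form: [{"offset": [dx, dy, dz], "rot": [ax, ay, az], "hand": hand}, ...]. A call has 1 to 20 rows; each row is the pose to reach, as a shift and turn from the pose measured when the call began, along the tool's axes at that moment; what a row does not reach only later rows make up. A row lasts 1/8 s, in which the tool goes at most 62.5 mm and 10.7 degrees, less where a joint would pass 70% of its speed; a pose out of reach is approached as far as the arm can. A call with a gripper value outside its range is refused whole. The fingers move at their own pace and stop on an object; the grip force is fixed at half the most. Time passes only in rows, so rows that repeat a pose let the fingers close. It gives the time, the measured TCP pose, the force and the opening at its end, in the units of the state.
- sensors.get_obs(): the state, without advancing time (a new reading comes with each control period).
- camera(name): name is "scene" or "top"; returns (picture, depth): 420x560x3 uint8, red, green, blue; 420x560 float32, m along the optical axis (not along the pixel's ray), 0 where there is no reading.
- camera_params(name): a dict with "fx", "fy", "cx", "cy" (pixels), "k1" (the pictures are not rectified: a ray, as slopes to the right and down, at radius r is drawn at 1 + k1 r^2 times it, then the intrinsics apply), "xyz" and "orientation" of the camera in the world. Camera axes: x right, y down, z forward; pixel columns grow to the right and rows downward; lengths in m; the calibration is good to about 2 mm. A picture is of the moment at which its call begins. camera_params takes no time and is no camera call.
- close_job(): hands the job in, once; it reports no verdict.
The state is a dict: "time": time; "qpos": joint angles; "joint_vel": joint speeds; "joint_efforts": joint torques, N m; "tool_pos": TCP position; "tcp_rot": TCP orientation; "contact_force": force on the tool from outside, world axes, zero at the start; "torque": the same for the moment, N m; "finger_gap": finger opening in m.
Only numpy, scipy, OpenCV 4.12 (cv2) and the standard library are available. Lean on these libraries where they do the work, as an engineer would, in place of code of your own. Each camera call takes 0.05 s, during which the arm holds its last target. There are 200 camera calls.

## Working session

There is one attempt and no reset: what is moved stays moved. The work goes in short steps, Python scripts to look and compute and a shell command to move; the robot and the scene stay as the last step left them, time stands still between calls to the robot, and variables do not carry over. Pictures are saved under pics/ and viewed, about 12 in all and at most 16, crops included, and the job is handed in when it is done.

```bash
ls; mkdir -p pics; python3 - <<'E'
from plant import sensors,camera,camera_params
import cv2
print(sensors.get_obs())
for n in("scene","top"):
    p,d=camera(n);cv2.imwrite(f"pics/{n}0.png",p[...,::-1]);print(camera_params(n))
    import numpy as np;np.save(f"pics/{n}0d.npy",d)
E
```

```text
pics
{'time': 0.0, 'qpos': array([ 1.21850298e+00,  4.94199300e-01,  1.34614791e+00, -1.87471189e-06,
        1.30250495e+00, -9.54657669e-02]), 'joint_vel': array([-0.00010141,  0.00112385,  0.00102557,  0.00059234,  0.00137434,
       -0.00123944]), 'joint_efforts': array([ 2.98762876e-03, -8.82145286e+01, -3.83905935e+01,  6.56030170e-05,
        9.55208496e-03, -2.33945156e-05]), 'tool_pos': array([0.15863797, 0.60424238, 0.30328449]), 'tcp_rot': array([-0.70085021,  0.70171887, -0.09065096,  0.09045448]), 'contact_force': array([-1.00932065, -0.6054125 ,  0.17781107]), 'torque': array([-0.00868279, -0.00144274,  0.01724058]), 'finger_gap': 0.08546571403526082}
{'fx': 400.49716930456725, 'fy': 400.49716930456725, 'cx': 274.2020196844893, 'cy': 211.8154832222142, 'k1': -0.04724016357933521, 'xyz': array([0.99409436, 0.47416927, 0.67214211]), 'orientation': array([-0.14207792,  0.33553727,  0.85926373, -0.35901873])}
{'fx': 522.85370364431, 'fy': 522.85370364431, 'cx': 268.2819634655487, 'cy': 211.96481102053653, 'k1': -0.12944611987050447, 'xyz': array([ 0.5223114 , -0.01235628,  1.3353838 ]), 'orientation': array([ 0.0229333 , -0.70197855,  0.71182169, -0.00317266])}
```

View pics/top0.png

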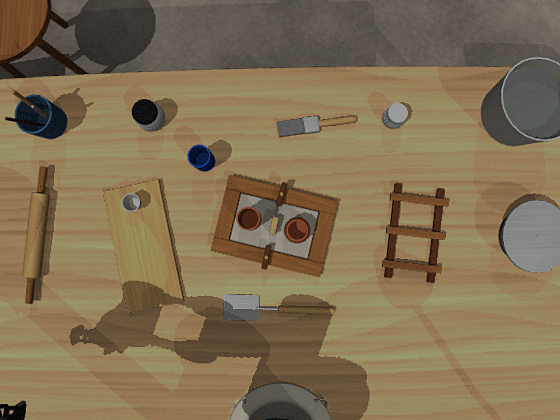

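View pics/scene0.png

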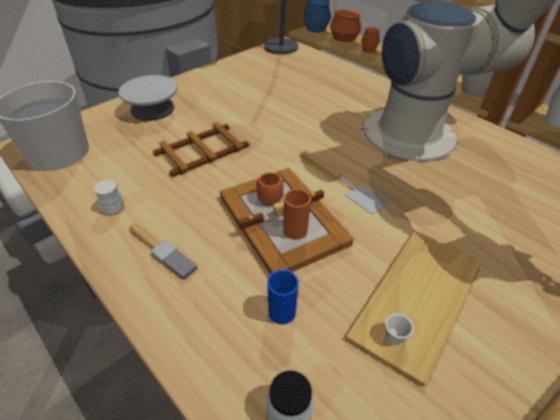

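The top view shows the frame at about (275,225) with the tall pot at (249,218), the squat pot at (297,230) and the turn buttons at (282,192) and (267,257). The board is on the left with the cup at (131,202), and the rack is on the right at (416,233). The scene view agrees, and also shows the blue decoy beside the frame.

```bash
cat > h.py <<'E'
import numpy as np,cv2
from scipy.spatial.transform import Rotation as R
from plant import sensors,camera,camera_params
def rays(n,uv):
    c=camera_params(n);K=np.array([[c['fx'],0,c['cx']],[0,c['fy'],c['cy']],[0,0,1]])
    s=cv2.undistortPoints(np.float64(uv).reshape(-1,1,2),K,np.array([c['k1'],0,0,0.])).reshape(-1,2)
    return c['xyz'],np.c_[s,np.ones(len(s))]@R.from_quat(c['orientation'],scalar_first=True).as_matrix().T
def plane(n,uv,z):
    o,r=rays(n,uv);return o+r*((z-o[2])/r[:,2])[:,None]
def cloud(n,d):
    v,u=np.mgrid[:420,:560];o,r=rays(n,np.c_[u.ravel(),v.ravel()])
    P=(o+r*d.reshape(-1,1)).reshape(420,560,3);P[d==0]=np.nan;return P
def rect(n,mask,z):
    """biggest blob: minAreaRect of its contour cast to plane z, mm"""
    cs,_=cv2.findContours(mask.astype(np.uint8),cv2.RETR_EXTERNAL,cv2.CHAIN_APPROX_NONE)
    c=max(cs,key=cv2.contourArea).reshape(-1,2)
    return cv2.minAreaRect(np.float32(plane(n,c,z)[:,:2]*1000))
def box(u0,u1,v0,v1):
    m=np.zeros((420,560),bool);m[v0:v1,u0:u1]=1;return m
def goto(x,y,z,yaw):
    """offset/rot (tool axes) to TCP x,y,z pointing down with jaw axis at world angle yaw (mod pi)"""
    s=sensors.get_obs();T=R.from_quat(s['tcp_rot'],scalar_first=True)
    best=None
    for k in(0,np.pi):
        a=yaw+k;zt=np.array([np.cos(a),np.sin(a),0]);yt=np.array([0,0,-1.])
        M=R.from_matrix(np.c_[np.cross(yt,zt),yt,zt]);v=(T.inv()*M).as_rotvec()
        if best is None or np.linalg.norm(v)<np.linalg.norm(best):best=v
    print('offset',T.inv().apply(np.array([x,y,z])-s['tool_pos']).round(4),'rot',best.round(3))
E
python3 - <<'E'
from h import *
im=cv2.imread('pics/top0.png');d=np.load('pics/top0d.npy');P=cloud('top',d);Z=P[...,2]
s=sensors.get_obs();print(R.from_quat(s['tcp_rot'],scalar_first=True).as_matrix().round(2))
hsv=cv2.cvtColor(im,cv2.COLOR_BGR2HSV)
fb=box(205,348,165,285)
print('bench z',np.nanmedian(Z[320:340,440:500]), 'noise',np.nanstd(Z[320:340,440:500]))
print('frame',rect('top',fb&(Z>.013),.026))
print('board',rect('top',box(95,192,170,320)&(Z>.009)&(Z<.03)|box(95,192,170,320)&(Z>.03),.016), np.nanmedian(Z[230:280,130:150]))
print('rack',rect('top',box(370,465,170,295)&(Z>.009),.024))
for n,b,z in(('tall',box(225,265,195,240),.124),('squat',box(280,318,210,250),.086),('cup',box(115,150,190,215),.056),('blue',box(180,220,135,180),.1)):
    m=b&(Z>z-.012);v,u=np.nonzero(m)
    (cx,cy),r=cv2.minEnclosingCircle(np.float32(np.c_[P[m][:,0],P[m][:,1]])*1000);print(n,cx,cy,r,np.nanmax(Z[b]))
g=fb&(Z>.034);
nl,L,st,c=cv2.connectedComponentsWithStats(g.astype(np.uint8))
for i in range(1,nl):
    if st[i,4]>20: print(c[i],st[i,4],np.nanmedian(Z[L==i]),cv2.minAreaRect(np.float32(P[L==i][:,:2]*1000)))
cv2.imwrite('pics/crop1.png',cv2.resize(im[170:285,205:345],None,fx=5,fy=5))
E
```

```text
[[ 0.97 -0.    0.25]
 [-0.25 -0.    0.97]
 [-0.   -1.   -0.  ]]
bench z 0.0005273576883497721 noise 0.002693526194058917
frame ((538.337890625, 10.304611206054688), (282.1142578125, 223.65574645996094), 75.52865600585938)
board ((489.4697265625, 347.7037353515625), (321.4632873535156, 151.79246520996094), 11.321151733398438) 0.017228774370007027
rack ((512.928955078125, -345.13372802734375), (151.8211669921875, 237.1516571044922), 82.43619537353516)
tall 554.6858520507812 68.64596557617188 28.04486846923828 0.13172788522635637
squat 526.181396484375 -45.7222785949707 31.625022888183594 0.09313010994704829
cup 598.7802734375 367.8294982910156 24.42281150817871 0.06520149732425873
blue 704.8575439453125 187.33023071289062 28.655065536499023 0.10797589107433181
[207.44827586 166.75862069] 29 0.06258174976096531 ((682.810791015625, 170.88414001464844), (2.0690102577209473, 18.149539947509766), 34.736324310302734)
[281.36428571 193.27857143] 140 0.050386030277719374 ((615.8302001953125, -9.312875747680664), (14.069643020629883, 60.06698989868164), 72.4400863647461)
[247.43902439 217.05691057] 246 0.11929847779069624 ((554.6162109375, 68.07522583007812), (54.38764953613281, 54.15729904174805), 52.502845764160156)
[273.6440678 224.8559322] 118 0.05852135605287434 ((538.281494140625, 10.47721004486084), (16.00303077697754, 43.240379333496094), 75.68798065185547)
[296.75971731 229.62190813] 283 0.08252490828394676 ((525.899169921875, -46.13077163696289), (62.817684173583984, 60.38063049316406), 89.39571380615234)
[266.14492754 256.39855072] 138 0.050398653058482235 ((460.69677734375, 30.20909881591797), (16.301481246948242, 59.117794036865234), 80.82015991210938)
```

View pics/crop1.png

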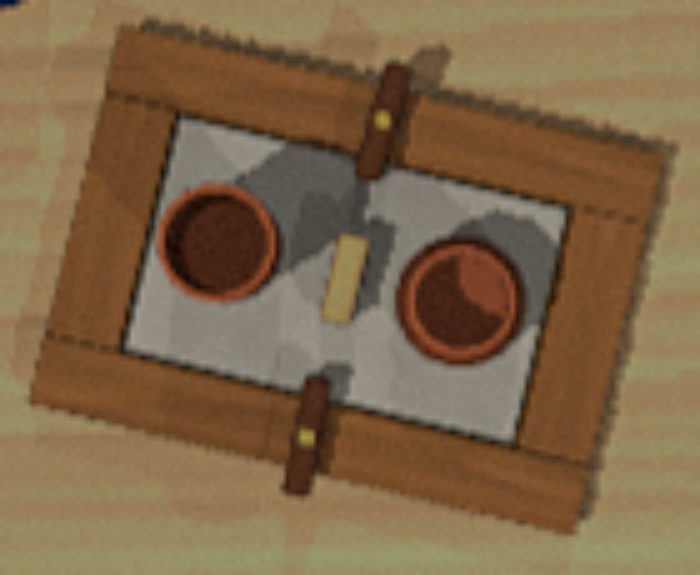

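```bash
cat >> h.py <<'E'
FR=-np.radians(14.4);BD=np.radians(11.3)
F0=np.array([.5383,.0105]);B0=np.array([.4895,.3477]);K0=np.array([.5129,-.3451])
TALL=(.5547,.0684);SQ=(.5260,-.0459)
E
python3 -c "
from h import *
goto(*TALL,.26,FR)"
```

```text
offset [ 0.5192  0.0438 -0.4177] rot [1.000e-03 1.565e+00 1.000e-03]
```

```bash
r='{"offset":[0.519,0.044,-0.418],"rot":[0,1.565,0],"hand":1}'; python3 -m creep '[{"offset":[0.519,0.044,-0.418],"rot":[0,1.565,0],"hand":1},{"offset":[0.519,0.044,-0.418],"rot":[0,1.565,0],"hand":1},{"offset":[0.519,0.044,-0.418],"rot":[0,1.565,0],"hand":1},{"offset":[0.519,0.044,-0.418],"rot":[0,1.565,0],"hand":1},{"offset":[0.519,0.044,-0.418],"rot":[0,1.565,0],"hand":1},{"offset":[0.519,0.044,-0.418],"rot":[0,1.565,0],"hand":1},{"offset":[0.519,0.044,-0.418],"rot":[0,1.565,0],"hand":1},{"offset":[0.519,0.044,-0.418],"rot":[0,1.565,0],"hand":1},{"offset":[0.519,0.044,-0.418],"rot":[0,1.565,0],"hand":1},{"offset":[0.519,0.044,-0.418],"rot":[0,1.565,0],"hand":1},{"offset":[0.519,0.044,-0.418],"rot":[0,1.565,0],"hand":1},{"offset":[0.519,0.044,-0.418],"rot":[0,1.565,0],"hand":1},{"offset":[0.519,0.044,-0.418],"rot":[0,1.565,0],"hand":1},{"offset":[0.519,0.044,-0.418],"rot":[0,1.565,0],"hand":1}]'
python3 - <<'E'
from h import *
goto(*TALL,.153,FR)
p,d=camera('scene');cv2.imwrite('pics/s2.png',p[100:300,180:400,::-1].repeat(3,0).repeat(3,1))
E
```

```text
time: 1.85
tool_pos: [0.5538, 0.069, 0.2598]
tcp_rot: [-0.433, 0.434, -0.558, 0.558]
contact_force: [-0.7, -0.4, 0.0]
finger_gap: 0.0855
offset [0.0003 0.1068 0.0011] rot [0.001 0.001 0.001]
```

View pics/s2.png

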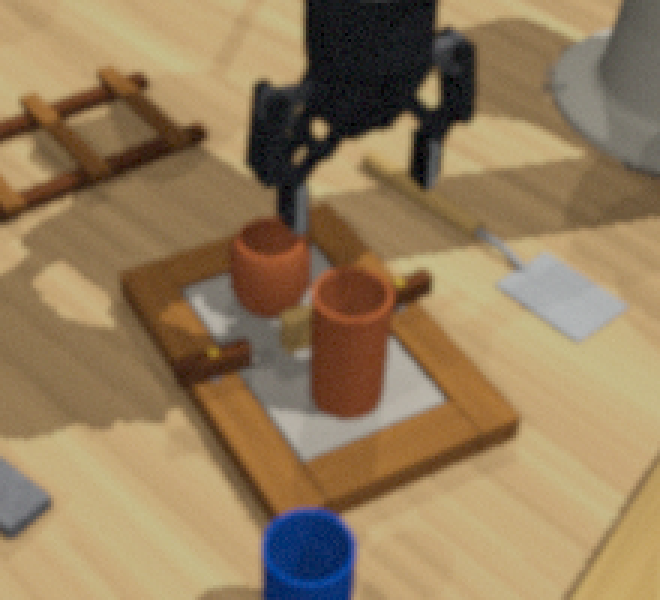

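The crop shows the open jaws above the tall pot (350,340 in the crop), straddling it along frame x. I'll descend, grip and lift.

```bash
python3 -m creep '[{"offset":[0,0.05,0.001],"rot":[0,0,0],"hand":1},{"offset":[0,0.09,0.001],"rot":[0,0,0],"hand":1},{"offset":[0,0.107,0.001],"rot":[0,0,0],"hand":1},{"offset":[0,0.107,0.001],"rot":[0,0,0],"hand":1},{"offset":[0,0.107,0.001],"rot":[0,0,0],"hand":0},{"offset":[0,0.107,0.001],"rot":[0,0,0],"hand":0},{"offset":[0,0.107,0.001],"rot":[0,0,0],"hand":0},{"offset":[0,0.107,0.001],"rot":[0,0,0],"hand":0},{"offset":[0,0.107,0.001],"rot":[0,0,0],"hand":0},{"offset":[0,0.107,0.001],"rot":[0,0,0],"hand":0},{"offset":[0,0.1,0.001],"rot":[0,0,0],"hand":0},{"offset":[0,0.08,0.001],"rot":[0,0,0],"hand":0},{"offset":[0,0.04,0.001],"rot":[0,0,0],"hand":0},{"offset":[0,0.02,0.001],"rot":[0,0,0],"hand":0},{"offset":[0,0.02,0.001],"rot":[0,0,0],"hand":0}]'
python3 - <<'E'
from h import *
u=np.array([np.cos(BD),np.sin(BD)])
goto(*(B0-.105*u),.26,BD+np.pi/2)
goto(*(B0-.105*u),.26,BD)
print(sensors.get_obs()['qpos'].round(2))
E
```

```text
time: 3.78
tool_pos: [0.5555, 0.0688, 0.2417]
tcp_rot: [-0.434, 0.433, -0.557, 0.559]
contact_force: [-0.2, 0.2, -1.5]
finger_gap: 0.0545
offset [-0.2086 -0.0191 -0.2275] rot [-0.003  1.124 -0.002]
offset [-0.2086 -0.0191 -0.2275] rot [-0.003 -0.447  0.001]
[ 0.02  0.47  1.59 -0.    1.08  0.27]
```

```bash
python3 -m creep '[{"offset":[-0.209,-0.019,-0.2275],"rot":[0,1.124,0],"hand":0},{"offset":[-0.209,-0.019,-0.2275],"rot":[0,1.124,0],"hand":0},{"offset":[-0.209,-0.019,-0.2275],"rot":[0,1.124,0],"hand":0},{"offset":[-0.209,-0.019,-0.2275],"rot":[0,1.124,0],"hand":0},{"offset":[-0.209,-0.019,-0.2275],"rot":[0,1.124,0],"hand":0},{"offset":[-0.209,-0.019,-0.2275],"rot":[0,1.124,0],"hand":0},{"offset":[-0.209,-0.019,-0.2275],"rot":[0,1.124,0],"hand":0},{"offset":[-0.209,-0.019,-0.2275],"rot":[0,1.124,0],"hand":0},{"offset":[-0.209,-0.019,-0.2275],"rot":[0,1.124,0],"hand":0},{"offset":[-0.209,-0.019,-0.2275],"rot":[0,1.124,0],"hand":0}]'
python3 - <<'E'
from h import *
u=np.array([np.cos(BD),np.sin(BD)])
goto(*(B0-.105*u),.147,BD+np.pi/2)
p,d=camera('scene');cv2.imwrite('pics/s3.png',p[:,260:,::-1].repeat(2,0).repeat(2,1)[150:750])
E
```

```text
time: 5.03
tool_pos: [0.3869, 0.3271, 0.2597]
tcp_rot: [-0.071, 0.069, -0.703, 0.704]
contact_force: [0.7, -0.2, -2.1]
finger_gap: 0.0543
offset [ 0.0006  0.1127 -0.0003] rot [-0.002  0.001 -0.002]
```

View pics/s3.png

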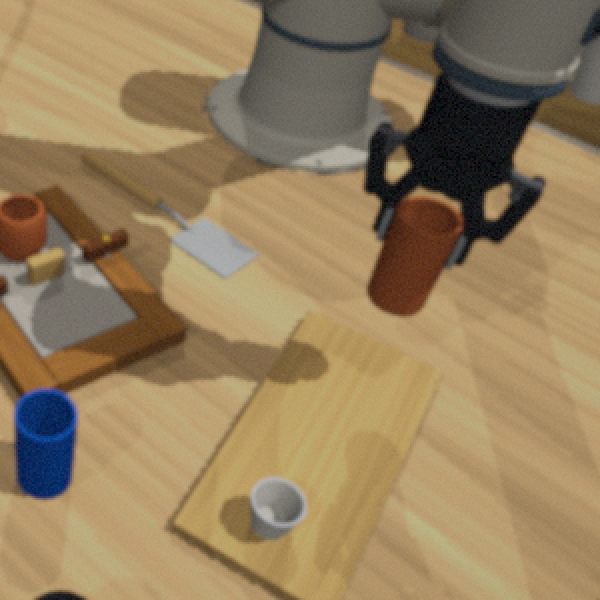

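The pot is held upright above the near end of the board, and the cup at (277,507 in the crop) is well clear. I'll lower and release.

```bash
python3 -m creep '[{"offset":[0,0.05,0],"rot":[0,0,0],"hand":0},{"offset":[0,0.09,0],"rot":[0,0,0],"hand":0},{"offset":[0,0.105,0],"rot":[0,0,0],"hand":0},{"offset":[0,0.11,0],"rot":[0,0,0],"hand":0},{"offset":[0,0.113,0],"rot":[0,0,0],"hand":0},{"offset":[0,0.113,0],"rot":[0,0,0],"hand":0},{"offset":[0,0.113,0],"rot":[0,0,0],"hand":0},{"offset":[0,0.113,0],"rot":[0,0,0],"hand":1},{"offset":[0,0.113,0],"rot":[0,0,0],"hand":1},{"offset":[0,0.113,0],"rot":[0,0,0],"hand":1},{"offset":[0,0.113,0],"rot":[0,0,0],"hand":1},{"offset":[0,0.113,0],"rot":[0,0,0],"hand":1},{"offset":[0,0.08,0],"rot":[0,0,0],"hand":1},{"offset":[0,0.03,0],"rot":[0,0,0],"hand":1},{"offset":[0,-0.02,0],"rot":[0,0,0],"hand":1},{"offset":[0,-0.02,0],"rot":[0,0,0],"hand":1}]'
python3 - <<'E'
from h import *
goto(*SQ,.22,FR)
E
```

```text
time: 7.08
tool_pos: [0.3879, 0.328, 0.2832]
tcp_rot: [0.073, -0.067, 0.704, -0.703]
contact_force: [0.2, -0.1, -0.7]
finger_gap: 0.0856
offset [-0.0614  0.0634  0.3938] rot [-0.004 -1.122 -0.008]
```

```bash
python3 -m creep '[{"offset":[-0.061,0.063,0.394],"rot":[0,-1.122,-0.008],"hand":1},{"offset":[-0.061,0.063,0.394],"rot":[0,-1.122,-0.008],"hand":1},{"offset":[-0.061,0.063,0.394],"rot":[0,-1.122,-0.008],"hand":1},{"offset":[-0.061,0.063,0.394],"rot":[0,-1.122,-0.008],"hand":1},{"offset":[-0.061,0.063,0.394],"rot":[0,-1.122,-0.008],"hand":1},{"offset":[-0.061,0.063,0.394],"rot":[0,-1.122,-0.008],"hand":1},{"offset":[-0.061,0.063,0.394],"rot":[0,-1.122,-0.008],"hand":1},{"offset":[-0.061,0.063,0.394],"rot":[0,-1.122,-0.008],"hand":1},{"offset":[-0.061,0.063,0.394],"rot":[0,-1.122,-0.008],"hand":1},{"offset":[-0.061,0.063,0.394],"rot":[0,-1.122,-0.008],"hand":1},{"offset":[-0.061,0.063,0.394],"rot":[0,-1.122,-0.008],"hand":1},{"offset":[-0.061,0.063,0.394],"rot":[0,-1.122,-0.008],"hand":1}]'
python3 - <<'E'
from h import *
goto(*SQ,.110,FR)
p,d=camera('top');P=cloud('top',d);Z=P[...,2]
m=box(90,200,240,340)&(Z>.08)&(Z<.13);Q=P[m][:,:2];print('tall on board',cv2.minEnclosingCircle(np.float32(Q*1000)),np.nanmax(Z[m]))
E
```

```text
time: 8.57
tool_pos: [0.5255, -0.0454, 0.2205]
tcp_rot: [-0.434, 0.434, -0.557, 0.56]
contact_force: [-0.1, 0.2, -0.1]
finger_gap: 0.0855
offset [1.000e-04 1.105e-01 2.000e-04] rot [-0.003  0.001  0.002]
tall on board ((385.0981750488281, 328.6982421875), 28.355512619018555) 0.12374310988303527
```

The depth check shows the tall pot standing on the board at (385, 329) mm. Next I'll grip the squat pot.

```bash
python3 -m creep '[{"offset":[0,0.05,0],"rot":[0,0,0],"hand":1},{"offset":[0,0.09,0],"rot":[0,0,0],"hand":1},{"offset":[0,0.11,0],"rot":[0,0,0],"hand":1},{"offset":[0,0.11,0],"rot":[0,0,0],"hand":1},{"offset":[0,0.11,0],"rot":[0,0,0],"hand":0},{"offset":[0,0.11,0],"rot":[0,0,0],"hand":0},{"offset":[0,0.11,0],"rot":[0,0,0],"hand":0},{"offset":[0,0.11,0],"rot":[0,0,0],"hand":0},{"offset":[0,0.11,0],"rot":[0,0,0],"hand":0},{"offset":[0,0.11,0],"rot":[0,0,0],"hand":0},{"offset":[0,0.1,0],"rot":[0,0,0],"hand":0},{"offset":[0,0.06,0],"rot":[0,0,0],"hand":0},{"offset":[0,0.02,0],"rot":[0,0,0],"hand":0},{"offset":[0,0,0],"rot":[0,0,0],"hand":0},{"offset":[0,0,0],"rot":[0,0,0],"hand":0}]'
python3 - <<'E'
from h import *
u=np.array([np.cos(BD),np.sin(BD)])
goto(*(B0-.015*u),.20,BD+np.pi/2)
E
```

```text
time: 10.5
tool_pos: [0.5262, -0.0457, 0.2227]
tcp_rot: [-0.435, 0.433, -0.556, 0.561]
contact_force: [-0.5, -0.1, -2.0]
finger_gap: 0.0613
offset [-0.3656  0.021  -0.1466] rot [-0.008  1.123 -0.003]
```

```bash
python3 -m creep '[{"offset":[-0.366,0.021,-0.147],"rot":[-0.008,1.123,0],"hand":0},{"offset":[-0.366,0.021,-0.147],"rot":[-0.008,1.123,0],"hand":0},{"offset":[-0.366,0.021,-0.147],"rot":[-0.008,1.123,0],"hand":0},{"offset":[-0.366,0.021,-0.147],"rot":[-0.008,1.123,0],"hand":0},{"offset":[-0.366,0.021,-0.147],"rot":[-0.008,1.123,0],"hand":0},{"offset":[-0.366,0.021,-0.147],"rot":[-0.008,1.123,0],"hand":0},{"offset":[-0.366,0.021,-0.147],"rot":[-0.008,1.123,0],"hand":0},{"offset":[-0.366,0.021,-0.147],"rot":[-0.008,1.123,0],"hand":0},{"offset":[-0.366,0.021,-0.147],"rot":[-0.008,1.123,0],"hand":0},{"offset":[-0.366,0.021,-0.147],"rot":[-0.008,1.123,0],"hand":0},{"offset":[-0.366,0.021,-0.147],"rot":[-0.008,1.123,0],"hand":0},{"offset":[-0.366,0.021,-0.147],"rot":[-0.008,1.123,0],"hand":0}]'
python3 - <<'E'
from h import *
u=np.array([np.cos(BD),np.sin(BD)])
goto(*(B0-.015*u),.103,BD+np.pi/2)
p,d=camera('scene');cv2.imwrite('pics/s4.png',p[:,260:,::-1].repeat(2,0).repeat(2,1)[150:750])
E
```

```text
time: 12.0
tool_pos: [0.4749, 0.3445, 0.2001]
tcp_rot: [0.07, -0.069, 0.704, -0.703]
contact_force: [0.2, -0.2, -1.9]
finger_gap: 0.0616
offset [ 0.0002  0.0971 -0.0001] rot [ 0.002 -0.    -0.002]
```

View pics/s4.png

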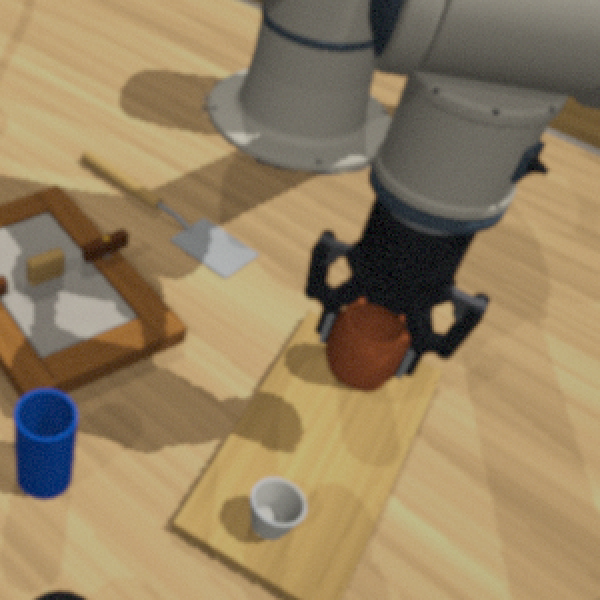

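The squat pot is held level above the board's middle. The tall pot is hidden behind the hand and the cup is untouched. I'll lower it.

```bash
python3 -m creep '[{"offset":[0,0.05,0],"rot":[0,0,0],"hand":0},{"offset":[0,0.08,0],"rot":[0,0,0],"hand":0},{"offset":[0,0.092,0],"rot":[0,0,0],"hand":0},{"offset":[0,0.095,0],"rot":[0,0,0],"hand":0},{"offset":[0,0.097,0],"rot":[0,0,0],"hand":0},{"offset":[0,0.097,0],"rot":[0,0,0],"hand":0},{"offset":[0,0.097,0],"rot":[0,0,0],"hand":0},{"offset":[0,0.097,0],"rot":[0,0,0],"hand":1},{"offset":[0,0.097,0],"rot":[0,0,0],"hand":1},{"offset":[0,0.097,0],"rot":[0,0,0],"hand":1},{"offset":[0,0.097,0],"rot":[0,0,0],"hand":1},{"offset":[0,0.097,0],"rot":[0,0,0],"hand":1},{"offset":[0,0.07,0],"rot":[0,0,0],"hand":1},{"offset":[0,0.03,0],"rot":[0,0,0],"hand":1},{"offset":[0,-0.02,0],"rot":[0,0,0],"hand":1},{"offset":[0,-0.02,0],"rot":[0,0,0],"hand":1}]'
python3 - <<'E'
from h import *
# staging for near button: closed tips
R2=lambda a:np.array([[np.cos(a),-np.sin(a)],[np.sin(a),np.cos(a)]])
for q in((-.060,.045),(-.06,.022)):print(q,F0+R2(FR)@q)
goto(*(F0+R2(FR)@(-.058,.050)),.2,FR)
E
```

```text
time: 14.05
tool_pos: [0.4761, 0.3455, 0.2237]
tcp_rot: [0.072, -0.067, 0.705, -0.702]
contact_force: [-0.7, -1.0, -0.3]
finger_gap: 0.0852
(-0.06, 0.045) [0.49137606 0.06900764]
(-0.06, 0.022) [0.48565619 0.04673022]
offset [0.0353 0.0224 0.2706] rot [-1.000e-03 -1.123e+00 -9.000e-03]
```

```bash
python3 - <<'E'
from h import *
p,d=camera('top');P=cloud('top',d);Z=P[...,2];b=box(90,200,170,340)
m=b&(Z>.09)&(Z<.13);v,u=np.nonzero(m)
cv2.imwrite('pics/t5.png',p[150:330,80:350,::-1].repeat(2,0).repeat(2,1))
R2=lambda a:np.array([[np.cos(a),-np.sin(a)],[np.sin(a),np.cos(a)]])
goto(*(F0+R2(FR)@(-.0565,.032)),.2,FR)
E
```

```text
offset [0.0408 0.0207 0.2871] rot [-0.    -1.123 -0.006]
```

View pics/t5.png

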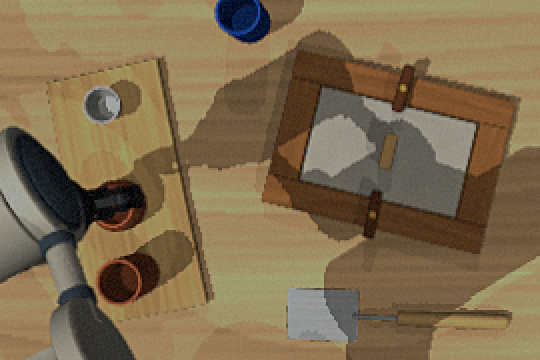

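Both pots stand on the board, the squat at (118,205) and the tall at (122,283), and the cup is unmoved. Next is the near button.

```bash
python3 -m creep '[{"offset":[0.041,0,0.287],"rot":[0,-1.123,-0.006],"hand":0},{"offset":[0.041,0,0.287],"rot":[0,-1.123,-0.006],"hand":0},{"offset":[0.041,0,0.287],"rot":[0,-1.123,-0.006],"hand":0},{"offset":[0.041,0,0.287],"rot":[0,-1.123,-0.006],"hand":0},{"offset":[0.041,0.02,0.287],"rot":[0,-1.123,-0.006],"hand":0},{"offset":[0.041,0.02,0.287],"rot":[0,-1.123,-0.006],"hand":0},{"offset":[0.041,0.02,0.287],"rot":[0,-1.123,-0.006],"hand":0},{"offset":[0.041,0.02,0.287],"rot":[0,-1.123,-0.006],"hand":0},{"offset":[0.041,0.02,0.287],"rot":[0,-1.123,-0.006],"hand":0},{"offset":[0.041,0.02,0.287],"rot":[0,-1.123,-0.006],"hand":0},{"offset":[0.041,0.02,0.287],"rot":[0,-1.123,-0.006],"hand":0}]'
python3 - <<'E'
from h import *
R2=lambda a:np.array([[np.cos(a),-np.sin(a)],[np.sin(a),np.cos(a)]])
goto(*(F0+R2(FR)@(-.0565,.032)),.107,FR)
goto(*(F0+R2(FR)@(-.0565,-.001)),.107,FR)
print(sensors.get_obs()['qpos'].round(2))
E
```

```text
time: 15.48
tool_pos: [0.4913, 0.0558, 0.2006]
tcp_rot: [-0.433, 0.433, -0.559, 0.559]
contact_force: [-0.3, -0.1, 0.8]
finger_gap: 0.0002
offset [0.0002 0.0936 0.0002] rot [-0.  0.  0.]
offset [0.0332 0.0937 0.0002] rot [-0.  0.  0.]
[-0.01  0.45  1.78 -0.    0.91  0.24]
```

```bash
python3 -m creep '[{"offset":[0,0.05,0],"rot":[0,0,0],"hand":0},{"offset":[0,0.085,0],"rot":[0,0,0],"hand":0},{"offset":[0,0.0935,0],"rot":[0,0,0],"hand":0},{"offset":[0,0.0935,0],"rot":[0,0,0],"hand":0},{"offset":[0.01,0.0935,0],"rot":[0,0,0],"hand":0},{"offset":[0.018,0.0935,0],"rot":[0,0,0],"hand":0},{"offset":[0.026,0.0935,0],"rot":[0,0,0],"hand":0},{"offset":[0.033,0.0935,0],"rot":[0,0,0],"hand":0},{"offset":[0.033,0.0935,0],"rot":[0,0,0],"hand":0},{"offset":[0.033,0.0935,0],"rot":[0,0,0],"hand":0},{"offset":[0.02,0.0935,0.002],"rot":[0,0,0],"hand":0},{"offset":[0.0,0.06,0.01],"rot":[0,0,0],"hand":0},{"offset":[0,0.02,0.06],"rot":[0,0,0],"hand":0},{"offset":[0,0.02,0.113],"rot":[0,0,0],"hand":0},{"offset":[0,0.02,0.113],"rot":[0,0,0],"hand":0},{"offset":[0,0.02,0.113],"rot":[0,0,0],"hand":0}]'
python3 - <<'E'
from h import *
R2=lambda a:np.array([[np.cos(a),-np.sin(a)],[np.sin(a),np.cos(a)]])
goto(*(F0+R2(FR)@(.0565,.032)),.107,FR)
p,d=camera('scene');cv2.imwrite('pics/s6.png',p[100:300,180:400,::-1].repeat(3,0).repeat(3,1))
E
```

```text
time: 17.48
tool_pos: [0.6001, 0.0285, 0.1801]
tcp_rot: [0.433, -0.434, 0.559, -0.558]
contact_force: [-1.0, 0.0, -0.5]
finger_gap: 0.0
offset [0.0008 0.0731 0.0012] rot [0.001 0.    0.   ]
```

View pics/s6.png

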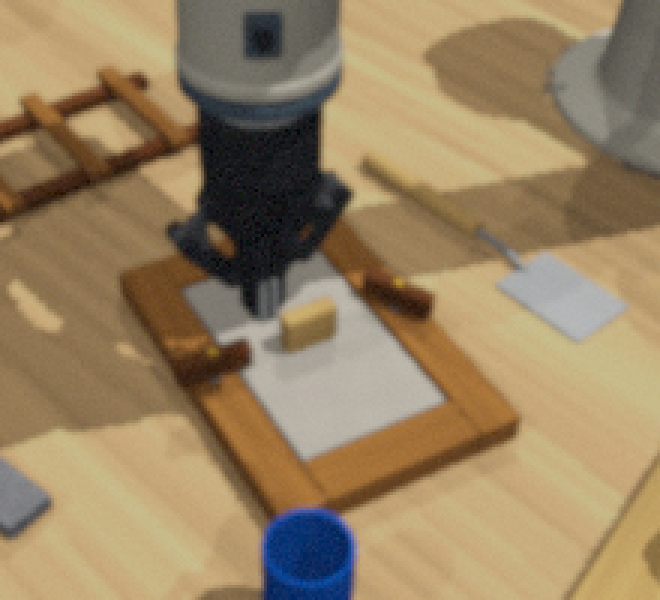

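The near button at (397,295 in the crop) now lies along its rim, while the far one at (212,355) still points at the slab. I'll push the far one.

```bash
python3 -m creep '[{"offset":[0,0.05,0.001],"rot":[0,0,0],"hand":0},{"offset":[0,0.07,0.001],"rot":[0,0,0],"hand":0},{"offset":[0,0.073,0.001],"rot":[0,0,0],"hand":0},{"offset":[0.002,0.073,0.001],"rot":[0,0,0],"hand":0},{"offset":[0.01,0.073,0.001],"rot":[0,0,0],"hand":0},{"offset":[0.018,0.073,0.001],"rot":[0,0,0],"hand":0},{"offset":[0.026,0.073,0.001],"rot":[0,0,0],"hand":0},{"offset":[0.034,0.073,0.001],"rot":[0,0,0],"hand":0},{"offset":[0.034,0.073,0.001],"rot":[0,0,0],"hand":0},{"offset":[0.034,0.073,0.001],"rot":[0,0,0],"hand":0},{"offset":[0.02,0.073,-0.001],"rot":[0,0,0],"hand":0},{"offset":[0,0.05,-0.01],"rot":[0,0,0],"hand":0},{"offset":[0,0,-0.02],"rot":[0,0,0],"hand":0},{"offset":[0,-0.04,-0.02],"rot":[0,0,0],"hand":0},{"offset":[0.12,-0.04,-0.02],"rot":[0,0,0],"hand":0},{"offset":[0.12,-0.04,-0.02],"rot":[0,0,0],"hand":1},{"offset":[0.12,-0.04,-0.02],"rot":[0,0,0],"hand":1},{"offset":[0.12,-0.04,-0.02],"rot":[0,0,0],"hand":1}]'
python3 - <<'E'
from h import *
p,d=camera('top');P=cloud('top',d);Z=P[...,2]
cv2.imwrite('pics/t7.png',p[150:300,190:360,::-1].repeat(4,0).repeat(4,1))
g=box(205,348,165,285)&(Z>.036)&(Z<.075)
nl,L,st,c=cv2.connectedComponentsWithStats(g.astype(np.uint8))
for i in range(1,nl):
    if st[i,4]>40: print(c[i],st[i,4],np.nanmedian(Z[L==i]),cv2.minAreaRect(np.float32(P[L==i][:,:2]*1000)))
E
```

```text
time: 19.77
tool_pos: [0.5509, -0.082, 0.2203]
tcp_rot: [0.433, -0.434, 0.559, -0.558]
contact_force: [0.8, -0.1, 0.3]
finger_gap: 0.0546
[274.20454545 188.97727273] 44 0.05037599052857178 ((626.784423828125, 7.437199592590332), (19.186115264892578, 13.718077659606934), 56.772640228271484)
[271.5        226.43478261] 46 0.05901393824745238 ((535.6820068359375, 13.435710906982422), (11.510103225708008, 36.755523681640625), 74.87415313720703)
[260.41666667 257.47222222] 72 0.050958651644962605 ((458.3359069824219, 41.38862228393555), (13.74655818939209, 36.09605407714844), 13.13209056854248)
```

View pics/t7.png

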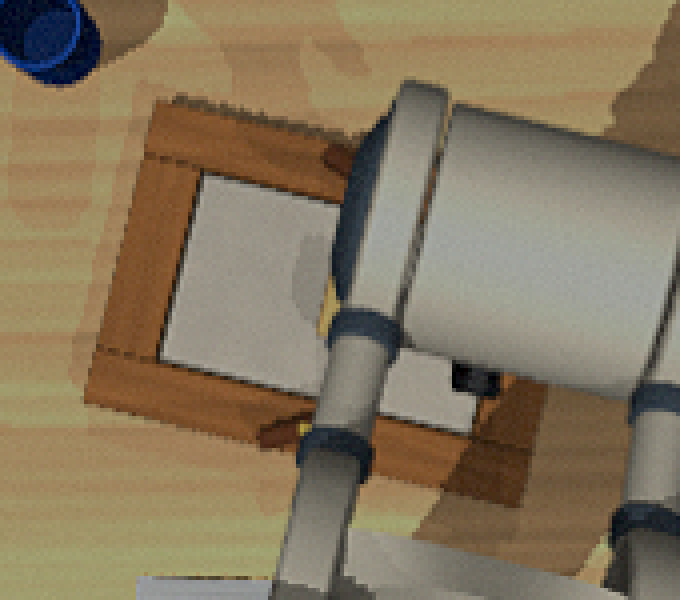

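The arm hides most of the frame. The visible part of the near bar at (260,437)–(310,418) suggests it has turned too little, so I'll move the arm aside and measure.

```bash
python3 -m creep '[{"offset":[0.25,-0.05,0.05],"rot":[0,0,0],"hand":1},{"offset":[0.25,-0.05,0.05],"rot":[0,0,0],"hand":1},{"offset":[0.25,-0.05,0.05],"rot":[0,0,0],"hand":1},{"offset":[0.25,-0.05,0.05],"rot":[0,0,0],"hand":1},{"offset":[0.25,-0.05,0.05],"rot":[0,0,0],"hand":1}]'
python3 - <<'E'
from h import *
p,d=camera('top');P=cloud('top',d);Z=P[...,2]
cv2.imwrite('pics/t8.png',p[150:300,190:360,::-1].repeat(4,0).repeat(4,1))
g=box(205,348,165,285)&(Z>.036)&(Z<.075)
nl,L,st,c=cv2.connectedComponentsWithStats(g.astype(np.uint8))
for i in range(1,nl):
    if st[i,4]>40: print(c[i],st[i,4],np.nanmedian(Z[L==i]),cv2.minAreaRect(np.float32(P[L==i][:,:2]*1000)))
E
```

```text
time: 20.45
tool_pos: [0.5384, -0.3387, 0.2708]
tcp_rot: [-0.433, 0.434, -0.558, 0.559]
contact_force: [0.8, 1.1, 0.1]
finger_gap: 0.0852
[281.2027972  193.34965035] 143 0.05056339986075575 ((615.653564453125, -9.412023544311523), (59.414146423339844, 14.321650505065918), 56.68914031982422)
[273.61016949 224.8220339 ] 118 0.05840933275590987 ((538.28271484375, 10.460783004760742), (16.0345458984375, 43.289451599121094), 75.55196380615234)
[266.08510638 256.35460993] 141 0.050614932984857086 ((460.9353332519531, 30.11002540588379), (13.88607120513916, 59.58345413208008), 13.332847595214844)
```

View pics/t8.png

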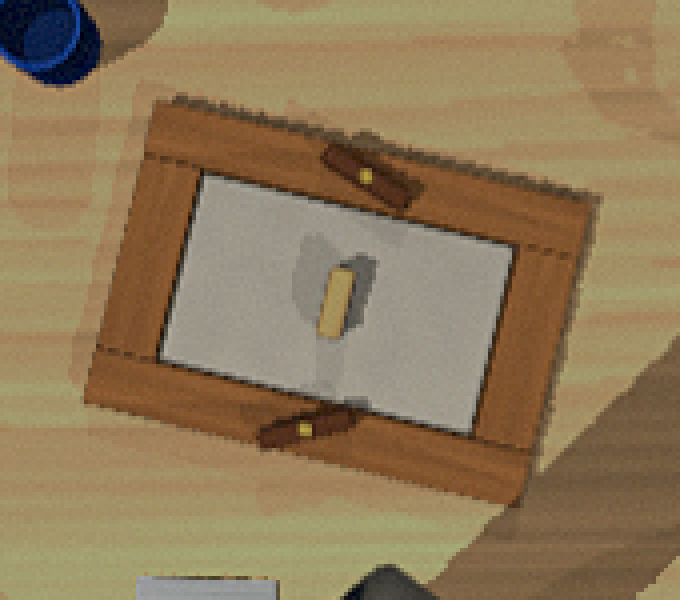

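The measurement gives near −1.09 rad and far +1.24 rad. I'll push both further with the same sweep, a few mm closer to the pivots.

```bash
python3 - <<'E'
from h import *
R2=lambda a:np.array([[np.cos(a),-np.sin(a)],[np.sin(a),np.cos(a)]])
goto(*(F0+R2(FR)@(-.0615,.028)),.18,FR)
E
```

```text
offset [-0.3654  0.0902 -0.1479] rot [0.    0.    0.001]
```

```bash
python3 -m creep '[{"offset":[-0.365,0,-0.148],"rot":[0,0,0],"hand":0},{"offset":[-0.365,0,-0.148],"rot":[0,0,0],"hand":0},{"offset":[-0.365,0,-0.148],"rot":[0,0,0],"hand":0},{"offset":[-0.365,0.09,-0.148],"rot":[0,0,0],"hand":0},{"offset":[-0.365,0.09,-0.148],"rot":[0,0,0],"hand":0},{"offset":[-0.365,0.09,-0.148],"rot":[0,0,0],"hand":0},{"offset":[-0.365,0.09,-0.148],"rot":[0,0,0],"hand":0},{"offset":[-0.365,0.09,-0.148],"rot":[0,0,0],"hand":0},{"offset":[-0.365,0.09,-0.148],"rot":[0,0,0],"hand":0},{"offset":[-0.365,0.13,-0.148],"rot":[0,0,0],"hand":0},{"offset":[-0.365,0.163,-0.148],"rot":[0,0,0],"hand":0},{"offset":[-0.365,0.163,-0.148],"rot":[0,0,0],"hand":0},{"offset":[-0.355,0.163,-0.148],"rot":[0,0,0],"hand":0},{"offset":[-0.345,0.163,-0.148],"rot":[0,0,0],"hand":0},{"offset":[-0.335,0.163,-0.148],"rot":[0,0,0],"hand":0},{"offset":[-0.33,0.163,-0.148],"rot":[0,0,0],"hand":0},{"offset":[-0.33,0.163,-0.148],"rot":[0,0,0],"hand":0},{"offset":[-0.35,0.163,-0.145],"rot":[0,0,0],"hand":0},{"offset":[-0.365,0.12,-0.13],"rot":[0,0,0],"hand":0},{"offset":[-0.365,0.09,-0.09],"rot":[0,0,0],"hand":0}]'
python3 - <<'E'
from h import *
R2=lambda a:np.array([[np.cos(a),-np.sin(a)],[np.sin(a),np.cos(a)]])
goto(*(F0+R2(FR)@(.0585,.028)),.107,FR)
E
```

```text
time: 23.0
tool_pos: [0.5408, 0.0394, 0.1815]
tcp_rot: [0.433, -0.435, 0.559, -0.558]
contact_force: [0.9, -0.1, -0.3]
finger_gap: 0.0
offset [0.0007 0.0743 0.0635] rot [0.003 0.002 0.001]
```

```bash
python3 -m creep '[{"offset":[0,0,0.0635],"rot":[0,0,0],"hand":0},{"offset":[0,0.02,0.0635],"rot":[0,0,0],"hand":0},{"offset":[0,0.06,0.0635],"rot":[0,0,0],"hand":0},{"offset":[0,0.074,0.0635],"rot":[0,0,0],"hand":0},{"offset":[0,0.074,0.0635],"rot":[0,0,0],"hand":0},{"offset":[0.01,0.074,0.0635],"rot":[0,0,0],"hand":0},{"offset":[0.02,0.074,0.0635],"rot":[0,0,0],"hand":0},{"offset":[0.03,0.074,0.0635],"rot":[0,0,0],"hand":0},{"offset":[0.034,0.074,0.0635],"rot":[0,0,0],"hand":0},{"offset":[0.034,0.074,0.0635],"rot":[0,0,0],"hand":0},{"offset":[0.015,0.074,0.06],"rot":[0,0,0],"hand":0},{"offset":[0,0.04,0.05],"rot":[0,0,0],"hand":0},{"offset":[0,0,0.03],"rot":[0,0,0],"hand":0},{"offset":[0,-0.04,0.03],"rot":[0,0,0],"hand":1},{"offset":[0.35,-0.1,0.03],"rot":[0,0,0],"hand":1},{"offset":[0.35,-0.1,0.03],"rot":[0,0,0],"hand":1},{"offset":[0.35,-0.1,0.03],"rot":[0,0,0],"hand":1},{"offset":[0.35,-0.1,0.03],"rot":[0,0,0],"hand":1},{"offset":[0.35,-0.1,0.03],"rot":[0,0,0],"hand":1},{"offset":[0.35,-0.1,0.03],"rot":[0,0,0],"hand":1}]'
python3 - <<'E'
from h import *
p,d=camera('top');P=cloud('top',d);Z=P[...,2]
g=box(205,348,165,285)&(Z>.036)&(Z<.075)
nl,L,st,c=cv2.connectedComponentsWithStats(g.astype(np.uint8))
for i in range(1,nl):
    if st[i,4]>40: print(c[i],st[i,4],np.nanmedian(Z[L==i]),cv2.minAreaRect(np.float32(P[L==i][:,:2]*1000)))
goto(*F0,.2,FR+np.pi/2)
E
```

```text
time: 25.5
tool_pos: [0.4839, -0.3089, 0.2826]
tcp_rot: [-0.433, 0.435, -0.558, 0.558]
contact_force: [0.6, 0.5, -0.1]
finger_gap: 0.0857
[281.17857143 193.35      ] 140 0.050954103442376386 ((615.6935424804688, -9.475744247436523), (59.069175720214844, 13.972977638244629), 74.52523803710938)
[273.61344538 224.80672269] 119 0.05804212403764497 ((538.2822265625, 10.369674682617188), (15.881231307983398, 43.3977165222168), 75.2659683227539)
[266.03521127 256.29577465] 142 0.05056713610816754 ((460.8953552246094, 30.308351516723633), (59.02035903930664, 13.884195327758789), 75.2218017578125)
offset [-0.3271  0.082  -0.0271] rot [ 0.003 -1.57   0.003]
```

Both buttons are now within a few degrees of parallel to the rims (about 1.55 rad). Next is the slab.

```bash
python3 -m creep '[{"offset":[-0.327,0,-0.027],"rot":[0,-1.57,0],"hand":1},{"offset":[-0.327,0,-0.027],"rot":[0,-1.57,0],"hand":1},{"offset":[-0.327,0,-0.027],"rot":[0,-1.57,0],"hand":1},{"offset":[-0.327,0,-0.027],"rot":[0,-1.57,0],"hand":1},{"offset":[-0.327,0.08,-0.027],"rot":[0,-1.57,0],"hand":1},{"offset":[-0.327,0.08,-0.027],"rot":[0,-1.57,0],"hand":1},{"offset":[-0.327,0.08,-0.027],"rot":[0,-1.57,0],"hand":1},{"offset":[-0.327,0.08,-0.027],"rot":[0,-1.57,0],"hand":1},{"offset":[-0.327,0.08,-0.027],"rot":[0,-1.57,0],"hand":1},{"offset":[-0.327,0.08,-0.027],"rot":[0,-1.57,0],"hand":1},{"offset":[-0.327,0.08,-0.027],"rot":[0,-1.57,0],"hand":1},{"offset":[-0.327,0.08,-0.027],"rot":[0,-1.57,0],"hand":1}]'
python3 - <<'E'
from h import *
goto(.5383,.0104,.102,FR+np.pi/2-.004)
E
```

```text
time: 27.05
tool_pos: [0.5384, 0.0105, 0.202]
tcp_rot: [-0.7, 0.703, -0.089, 0.089]
contact_force: [-0.2, -0.9, 0.5]
finger_gap: 0.0855
offset [-0.0001  0.1     0.0003] rot [0.004 0.003 0.   ]
```

```bash
python3 -m creep '[{"offset":[0,0.05,0],"rot":[0,0.003,0],"hand":1},{"offset":[0,0.09,0],"rot":[0,0.003,0],"hand":1},{"offset":[0,0.1,0],"rot":[0,0.003,0],"hand":1},{"offset":[0,0.1,0],"rot":[0,0.003,0],"hand":0},{"offset":[0,0.1,0],"rot":[0,0.003,0],"hand":0},{"offset":[0,0.1,0],"rot":[0,0.003,0],"hand":0},{"offset":[0,0.1,0],"rot":[0,0.003,0],"hand":0},{"offset":[0,0.1,0],"rot":[0,0.003,0],"hand":0},{"offset":[0,0.1,0],"rot":[0,0.003,0],"hand":0},{"offset":[0,0.1,0],"rot":[0,0.003,0],"hand":0},{"offset":[0,0.1,0],"rot":[0,0.003,0],"hand":0}]'
```

```text
time: 28.42
tool_pos: [0.5387, 0.0101, 0.103]
tcp_rot: [-0.7, 0.703, -0.09, 0.09]
contact_force: [-2.0, -0.1, 11.6]
finger_gap: 0.0149
```

```bash
python3 -m creep '[{"offset":[0,-0.004,0],"rot":[0,0,0],"hand":0},{"offset":[0,-0.012,0],"rot":[0,0,0],"hand":0},{"offset":[0,-0.022,0],"rot":[0,0,0],"hand":0},{"offset":[0,-0.04,0],"rot":[0,0,0],"hand":0},{"offset":[0,-0.07,0],"rot":[0,0,0],"hand":0},{"offset":[0,-0.1,0],"rot":[0,0,0],"hand":0},{"offset":[0,-0.1,0],"rot":[0,0,0],"hand":0},{"offset":[0,-0.1,0],"rot":[0,0,0],"hand":0}]'
python3 - <<'E'
from h import *
p,d=camera('scene');cv2.imwrite('pics/s9.png',p[:300,100:400,::-1].repeat(2,0).repeat(2,1))
goto(*K0,.2,-np.radians(7.6))
E
```

```text
time: 29.42
tool_pos: [0.5382, 0.0105, 0.2025]
tcp_rot: [-0.7, 0.703, -0.09, 0.09]
contact_force: [-0.8, 0.5, -4.6]
finger_gap: 0.0152
offset [ 0.0655  0.0036 -0.3504] rot [0.003 1.448 0.003]
```

View pics/s9.png

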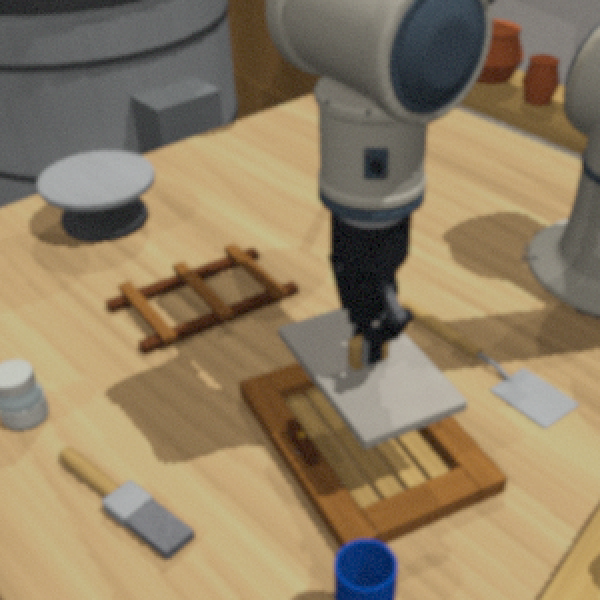

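The slab hangs level from the gripper with the slats bare below it. I'll carry it to the rack.

```bash
python3 -m creep '[{"offset":[0.0655,0.003,-0.3505],"rot":[0,1.448,0],"hand":0},{"offset":[0.0655,0.003,-0.3505],"rot":[0,1.448,0],"hand":0},{"offset":[0.0655,0.003,-0.3505],"rot":[0,1.448,0],"hand":0},{"offset":[0.0655,0.003,-0.3505],"rot":[0,1.448,0],"hand":0},{"offset":[0.0655,0.003,-0.3505],"rot":[0,1.448,0],"hand":0},{"offset":[0.0655,0.003,-0.3505],"rot":[0,1.448,0],"hand":0},{"offset":[0.0655,0.003,-0.3505],"rot":[0,1.448,0],"hand":0},{"offset":[0.0655,0.003,-0.3505],"rot":[0,1.448,0],"hand":0},{"offset":[0.0655,0.003,-0.3505],"rot":[0,1.448,0],"hand":0},{"offset":[0.0655,0.003,-0.3505],"rot":[0,1.448,0],"hand":0},{"offset":[0.0655,0.003,-0.3505],"rot":[0,1.448,0],"hand":0},{"offset":[0.0655,0.003,-0.3505],"rot":[0,1.448,0],"hand":0},{"offset":[0.0655,0.003,-0.3505],"rot":[0,1.448,0],"hand":0}]'
python3 - <<'E'
from h import *
p,d=camera('scene');cv2.imwrite('pics/s10.png',p[:300,:300,::-1].repeat(2,0).repeat(2,1))
goto(*K0,.117,-np.radians(7.6))
E
```

```text
time: 31.1
tool_pos: [0.5129, -0.3451, 0.2007]
tcp_rot: [-0.465, 0.467, -0.531, 0.533]
contact_force: [0.6, -0.4, -2.9]
finger_gap: 0.0146
offset [-0.0004  0.0837  0.    ] rot [0.    0.    0.004]
```

View pics/s10.png

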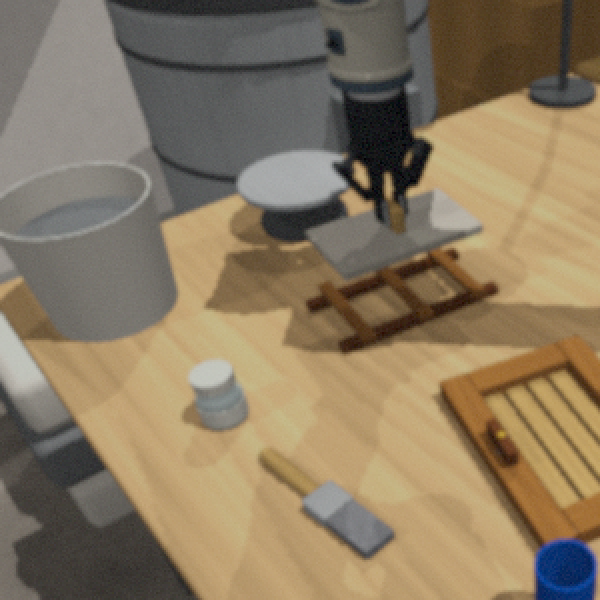

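The slab hovers over the rack, aligned lengthwise. I'll lower and release.

```bash
python3 -m creep '[{"offset":[0,0.04,0],"rot":[0,0,0],"hand":0},{"offset":[0,0.07,0],"rot":[0,0,0],"hand":0},{"offset":[0,0.079,0],"rot":[0,0,0],"hand":0},{"offset":[0,0.082,0],"rot":[0,0,0],"hand":0},{"offset":[0,0.084,0],"rot":[0,0,0],"hand":0},{"offset":[0,0.084,0],"rot":[0,0,0],"hand":0},{"offset":[0,0.084,0],"rot":[0,0,0],"hand":0.4},{"offset":[0,0.084,0],"rot":[0,0,0],"hand":1},{"offset":[0,0.084,0],"rot":[0,0,0],"hand":1},{"offset":[0,0.084,0],"rot":[0,0,0],"hand":1},{"offset":[0,0.084,0],"rot":[0,0,0],"hand":1},{"offset":[0,0.07,0],"rot":[0,0,0],"hand":1},{"offset":[0,0.03,0],"rot":[0,0,0],"hand":1},{"offset":[0,-0.02,0],"rot":[0,0,0],"hand":1},{"offset":[0,-0.06,0],"rot":[0,0,0],"hand":1}]'
python3 - <<'E'
from h import *
u=np.array([np.cos(BD),np.sin(BD)])
goto(.3851,.3287,.26,BD+np.pi/2)
goto(*(B0-.015*u),.26,BD+np.pi/2)
E
```

```text
time: 33.02
tool_pos: [0.513, -0.345, 0.2637]
tcp_rot: [-0.465, 0.467, -0.53, 0.534]
contact_force: [0.3, -0.5, 0.9]
finger_gap: 0.0854
offset [-0.6509  0.     -0.2157] rot [-0.004  1.241  0.004]
offset [-0.6786 -0.     -0.1289] rot [-0.004  1.241  0.004]
```

```bash
python3 -m creep '[{"offset":[-0.679,0,-0.129],"rot":[0,1.241,0],"hand":1},{"offset":[-0.679,0,-0.129],"rot":[0,1.241,0],"hand":1},{"offset":[-0.679,0,-0.129],"rot":[0,1.241,0],"hand":1},{"offset":[-0.679,0,-0.129],"rot":[0,1.241,0],"hand":1},{"offset":[-0.679,0,-0.129],"rot":[0,1.241,0],"hand":1},{"offset":[-0.679,0,-0.129],"rot":[0,1.241,0],"hand":1},{"offset":[-0.679,0,-0.129],"rot":[0,1.241,0],"hand":1},{"offset":[-0.679,0,-0.129],"rot":[0,1.241,0],"hand":1},{"offset":[-0.679,0,-0.129],"rot":[0,1.241,0],"hand":1},{"offset":[-0.679,0,-0.129],"rot":[0,1.241,0],"hand":1},{"offset":[-0.679,0,-0.129],"rot":[0,1.241,0],"hand":1},{"offset":[-0.679,0,-0.129],"rot":[0,1.241,0],"hand":1},{"offset":[-0.679,0,-0.129],"rot":[0,1.241,0],"hand":1},{"offset":[-0.679,0,-0.129],"rot":[0,1.241,0],"hand":1},{"offset":[-0.679,0,-0.129],"rot":[0,1.241,0],"hand":1},{"offset":[-0.679,0,-0.129],"rot":[0,1.241,0],"hand":1}]'
python3 - <<'E'
from h import *
p,d=camera('top');P=cloud('top',d);Z=P[...,2]
cv2.imwrite('pics/t11.png',p[150:310,50:480,::-1].repeat(2,0)[:, :].repeat(2,1)[:, :800])
b=box(370,465,170,295)
m=b&(p.astype(int).min(2)>105)&(p.astype(int).ptp(2)<45) if hasattr(np.ndarray,'ptp') else b&(p.min(2)>105)&((p.max(2).astype(int)-p.min(2))<45)
print('slab',rect('top',m,.038)); 
g=b&(Z>.055)&(Z<.1);print('grip',cv2.minAreaRect(np.float32(P[g][:,:2]*1000)),'slab z',np.nanmedian(Z[m]))
m=b&(Z>.009);print('rack+slab',rect('top',m,.024))
u=np.array([np.cos(BD),np.sin(BD)]);goto(*(B0-.015*u),.102,BD+np.pi/2)
E
```

```text
time: 35.02
tool_pos: [0.475, 0.3442, 0.2602]
tcp_rot: [-0.069, 0.069, -0.702, 0.706]
contact_force: [0.5, -0.3, 0.3]
finger_gap: 0.0854Traceback (most recent call last):
  File "<stdin>", line 5, in <module>
AttributeError: `ptp` was removed from the ndarray class in NumPy 2.0. Use np.ptp(arr, ...) instead.
```

View pics/t11.png

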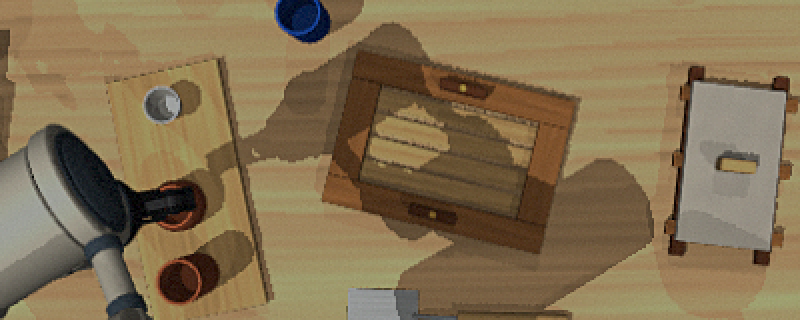

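The slab lies along the rack at (735,165), the slats are bare and the buttons lie along the rims. I'll get the numbers.

```bash
python3 - <<'E'
from h import *
p,d=camera('top');P=cloud('top',d);Z=P[...,2];q=p.astype(int);b=box(370,465,170,295)
m=b&(Z>.03)
print('slab',rect('top',m,.038),np.nanmedian(Z[m]))
g=b&(Z>.055)&(Z<.1);print('grip',cv2.minAreaRect(np.float32(P[g][:,:2]*1000)))
u=np.array([np.cos(BD),np.sin(BD)]);goto(*(B0-.015*u),.102,BD+np.pi/2)
E
```

```text
slab ((513.430419921875, -340.7759704589844), (120.88426208496094, 199.97666931152344), 82.42124938964844) 0.038794488993316056
grip ((514.58203125, -342.1877746582031), (46.80929946899414, 16.08761215209961), 82.5914077758789)
offset [ 0.      0.1581 -0.0011] rot [-0.005 -0.001  0.001]
```

The slab is about 4 mm from the rack's middle, its angle matches, and its top is at 38 mm. Next I'll grip the squat pot.

```bash
python3 -m creep '[{"offset":[0,0.06,-0.001],"rot":[0,0,0],"hand":1},{"offset":[0,0.11,-0.001],"rot":[0,0,0],"hand":1},{"offset":[0,0.145,-0.001],"rot":[0,0,0],"hand":1},{"offset":[0,0.158,-0.001],"rot":[0,0,0],"hand":1},{"offset":[0,0.158,-0.001],"rot":[0,0,0],"hand":1},{"offset":[0,0.158,-0.001],"rot":[0,0,0],"hand":0},{"offset":[0,0.158,-0.001],"rot":[0,0,0],"hand":0},{"offset":[0,0.158,-0.001],"rot":[0,0,0],"hand":0},{"offset":[0,0.158,-0.001],"rot":[0,0,0],"hand":0},{"offset":[0,0.158,-0.001],"rot":[0,0,0],"hand":0},{"offset":[0,0.158,-0.001],"rot":[0,0,0],"hand":0},{"offset":[0,0.145,-0.001],"rot":[0,0,0],"hand":0},{"offset":[0,0.1,-0.001],"rot":[0,0,0],"hand":0},{"offset":[0,0.06,-0.001],"rot":[0,0,0],"hand":0},{"offset":[0,0.05,-0.001],"rot":[0,0,0],"hand":0}]'
python3 - <<'E'
from h import *
goto(*SQ,.20,FR)
E
```

```text
time: 37.0
tool_pos: [0.4756, 0.3458, 0.2137]
tcp_rot: [-0.071, 0.068, -0.703, 0.705]
contact_force: [0.5, -0.5, -2.5]
finger_gap: 0.0613
offset [0.0272 0.0151 0.3939] rot [-0.006 -1.123 -0.002]
```

```bash
python3 -m creep '[{"offset":[0.027,0.015,0.394],"rot":[-0.006,-1.123,0],"hand":0},{"offset":[0.027,0.015,0.394],"rot":[-0.006,-1.123,0],"hand":0},{"offset":[0.027,0.015,0.394],"rot":[-0.006,-1.123,0],"hand":0},{"offset":[0.027,0.015,0.394],"rot":[-0.006,-1.123,0],"hand":0},{"offset":[0.027,0.015,0.394],"rot":[-0.006,-1.123,0],"hand":0},{"offset":[0.027,0.015,0.394],"rot":[-0.006,-1.123,0],"hand":0},{"offset":[0.027,0.015,0.394],"rot":[-0.006,-1.123,0],"hand":0},{"offset":[0.027,0.015,0.394],"rot":[-0.006,-1.123,0],"hand":0},{"offset":[0.027,0.015,0.394],"rot":[-0.006,-1.123,0],"hand":0},{"offset":[0.027,0.015,0.394],"rot":[-0.006,-1.123,0],"hand":0},{"offset":[0.027,0.015,0.394],"rot":[-0.006,-1.123,0],"hand":0},{"offset":[0.027,0.015,0.394],"rot":[-0.006,-1.123,0],"hand":0}]'
python3 - <<'E'
from h import *
goto(*SQ,.0965,FR)
E
```

```text
time: 38.5
tool_pos: [0.5262, -0.0452, 0.2001]
tcp_rot: [0.434, -0.433, 0.559, -0.558]
contact_force: [-0.3, -0.1, -2.1]
finger_gap: 0.0611
offset [ 0.0009  0.1036 -0.    ] rot [-0.001  0.001 -0.002]
```

```bash
python3 -m creep '[{"offset":[0.001,0.05,0],"rot":[0,0,0],"hand":0},{"offset":[0.001,0.085,0],"rot":[0,0,0],"hand":0},{"offset":[0.001,0.098,0],"rot":[0,0,0],"hand":0},{"offset":[0.001,0.102,0],"rot":[0,0,0],"hand":0},{"offset":[0.001,0.104,0],"rot":[0,0,0],"hand":0},{"offset":[0.001,0.104,0],"rot":[0,0,0],"hand":0},{"offset":[0.001,0.104,0],"rot":[0,0,0],"hand":0},{"offset":[0.001,0.104,0],"rot":[0,0,0],"hand":1},{"offset":[0.001,0.104,0],"rot":[0,0,0],"hand":1},{"offset":[0.001,0.104,0],"rot":[0,0,0],"hand":1},{"offset":[0.001,0.104,0],"rot":[0,0,0],"hand":1},{"offset":[0.001,0.104,0],"rot":[0,0,0],"hand":1},{"offset":[0.001,0.08,0],"rot":[0,0,0],"hand":1},{"offset":[0.001,0.03,0],"rot":[0,0,0],"hand":1},{"offset":[0.001,-0.02,0],"rot":[0,0,0],"hand":1},{"offset":[0.001,-0.06,0],"rot":[0,0,0],"hand":1}]'
python3 - <<'E'
from h import *
goto(.3865,.3275,.26,BD+np.pi/2)
E
```

```text
time: 40.5
tool_pos: [0.5258, -0.0462, 0.2621]
tcp_rot: [-0.435, 0.433, -0.558, 0.559]
contact_force: [-1.0, -0.3, -0.6]
finger_gap: 0.0853
offset [-0.3275  0.0023 -0.2276] rot [-1.000e-03  1.123e+00 -2.000e-03]
```

```bash
python3 -m creep '[{"offset":[-0.3275,0.002,-0.2275],"rot":[0,1.123,0],"hand":1},{"offset":[-0.3275,0.002,-0.2275],"rot":[0,1.123,0],"hand":1},{"offset":[-0.3275,0.002,-0.2275],"rot":[0,1.123,0],"hand":1},{"offset":[-0.3275,0.002,-0.2275],"rot":[0,1.123,0],"hand":1},{"offset":[-0.3275,0.002,-0.2275],"rot":[0,1.123,0],"hand":1},{"offset":[-0.3275,0.002,-0.2275],"rot":[0,1.123,0],"hand":1},{"offset":[-0.3275,0.002,-0.2275],"rot":[0,1.123,0],"hand":1},{"offset":[-0.3275,0.002,-0.2275],"rot":[0,1.123,0],"hand":1},{"offset":[-0.3275,0.002,-0.2275],"rot":[0,1.123,0],"hand":1},{"offset":[-0.3275,0.002,-0.2275],"rot":[0,1.123,0],"hand":1},{"offset":[-0.3275,0.002,-0.2275],"rot":[0,1.123,0],"hand":1},{"offset":[-0.3275,0.002,-0.2275],"rot":[0,1.123,0],"hand":1}]'
python3 - <<'E'
from h import *
goto(.3865,.3275,.145,BD+np.pi/2)
p,d=camera('top');P=cloud('top',d);Z=P[...,2]
m=box(270,330,200,260)&(Z>.05)&(Z<.12);print('squat',cv2.minEnclosingCircle(np.float32(P[m][:,:2]*1000)),np.nanmax(Z[m]))
E
```

```text
time: 42.0
tool_pos: [0.3869, 0.3268, 0.2603]
tcp_rot: [0.07, -0.069, 0.704, -0.703]
contact_force: [-0.4, -0.2, -0.3]
finger_gap: 0.0855
offset [ 0.0005  0.1153 -0.0007] rot [ 0.001 -0.001 -0.002]
squat ((501.4242858886719, -25.660037994384766), 64.2138900756836) 0.07915032463212723
```

```bash
python3 -m creep '[{"offset":[0,0.06,0],"rot":[0,0,0],"hand":1},{"offset":[0,0.1,0],"rot":[0,0,0],"hand":1},{"offset":[0,0.115,0],"rot":[0,0,0],"hand":1},{"offset":[0,0.115,0],"rot":[0,0,0],"hand":1},{"offset":[0,0.115,0],"rot":[0,0,0],"hand":0},{"offset":[0,0.115,0],"rot":[0,0,0],"hand":0},{"offset":[0,0.115,0],"rot":[0,0,0],"hand":0},{"offset":[0,0.115,0],"rot":[0,0,0],"hand":0},{"offset":[0,0.115,0],"rot":[0,0,0],"hand":0},{"offset":[0,0.115,0],"rot":[0,0,0],"hand":0},{"offset":[0,0.105,0],"rot":[0,0,0],"hand":0},{"offset":[0,0.06,0],"rot":[0,0,0],"hand":0},{"offset":[0,0.02,0],"rot":[0,0,0],"hand":0},{"offset":[0,0,0],"rot":[0,0,0],"hand":0},{"offset":[0,0,0],"rot":[0,0,0],"hand":0}]'
python3 - <<'E'
from h import *
goto(*TALL,.26,FR)
p,d=camera('top');P=cloud('top',d);Z=P[...,2]
m=box(270,330,200,260)&(Z>.058)&(Z<.12);print('squat',cv2.minEnclosingCircle(np.float32(P[m][:,:2]*1000)),np.nanmax(Z[m]))
E
```

```text
time: 43.92
tool_pos: [0.3873, 0.3272, 0.2622]
tcp_rot: [0.071, -0.068, 0.705, -0.703]
contact_force: [0.2, -0.3, -2.3]
finger_gap: 0.0544
offset [-0.1136  0.0023  0.2866] rot [-1.000e-03 -1.123e+00 -6.000e-03]
squat ((527.39453125, -45.90564727783203), 31.647138595581055) 0.08108960057721748
```

The squat pot is back within 2 mm of its starting spot. I'll bring the tall pot.

```bash
python3 -m creep '[{"offset":[-0.1135,0.002,0.2865],"rot":[0,-1.123,-0.006],"hand":0},{"offset":[-0.1135,0.002,0.2865],"rot":[0,-1.123,-0.006],"hand":0},{"offset":[-0.1135,0.002,0.2865],"rot":[0,-1.123,-0.006],"hand":0},{"offset":[-0.1135,0.002,0.2865],"rot":[0,-1.123,-0.006],"hand":0},{"offset":[-0.1135,0.002,0.2865],"rot":[0,-1.123,-0.006],"hand":0},{"offset":[-0.1135,0.002,0.2865],"rot":[0,-1.123,-0.006],"hand":0},{"offset":[-0.1135,0.002,0.2865],"rot":[0,-1.123,-0.006],"hand":0},{"offset":[-0.1135,0.002,0.2865],"rot":[0,-1.123,-0.006],"hand":0},{"offset":[-0.1135,0.002,0.2865],"rot":[0,-1.123,-0.006],"hand":0},{"offset":[-0.1135,0.002,0.2865],"rot":[0,-1.123,-0.006],"hand":0},{"offset":[-0.1135,0.002,0.2865],"rot":[0,-1.123,-0.006],"hand":0}]'
python3 - <<'E'
from h import *
goto(*TALL,.1395,FR)
E
```

```text
time: 45.35
tool_pos: [0.554, 0.0685, 0.259]
tcp_rot: [-0.433, 0.434, -0.558, 0.559]
contact_force: [-0.2, 0.7, -1.5]
finger_gap: 0.0546
offset [-0.0003  0.1195  0.0007] rot [0.    0.    0.002]
```

```bash
python3 -m creep '[{"offset":[0,0.05,0.001],"rot":[0,0,0],"hand":0},{"offset":[0,0.095,0.001],"rot":[0,0,0],"hand":0},{"offset":[0,0.112,0.001],"rot":[0,0,0],"hand":0},{"offset":[0,0.117,0.001],"rot":[0,0,0],"hand":0},{"offset":[0,0.12,0.001],"rot":[0,0,0],"hand":0},{"offset":[0,0.12,0.001],"rot":[0,0,0],"hand":0},{"offset":[0,0.12,0.001],"rot":[0,0,0],"hand":0},{"offset":[0,0.12,0.001],"rot":[0,0,0],"hand":1},{"offset":[0,0.12,0.001],"rot":[0,0,0],"hand":1},{"offset":[0,0.12,0.001],"rot":[0,0,0],"hand":1},{"offset":[0,0.12,0.001],"rot":[0,0,0],"hand":1},{"offset":[0,0.12,0.001],"rot":[0,0,0],"hand":1},{"offset":[0,0.08,0.001],"rot":[0,0,0],"hand":1},{"offset":[0,0.03,0.001],"rot":[0,0,0],"hand":1},{"offset":[0,-0.03,0],"rot":[0,0,0],"hand":1},{"offset":[-0.4,-0.06,0],"rot":[0,0,0],"hand":1},{"offset":[-0.4,-0.06,0],"rot":[0,0,0],"hand":1},{"offset":[-0.4,-0.06,0],"rot":[0,0,0],"hand":1},{"offset":[-0.4,-0.06,0],"rot":[0,0,0],"hand":1},{"offset":[-0.4,-0.06,0],"rot":[0,0,0],"hand":1}]'
python3 -m creep '[{"offset":[-0.25,-0.03,0],"rot":[0,0,0],"hand":1},{"offset":[-0.25,-0.03,0],"rot":[0,0,0],"hand":1},{"offset":[-0.25,-0.03,0],"rot":[0,0,0],"hand":1},{"offset":[-0.25,-0.03,0],"rot":[0,0,0],"hand":1},{"offset":[-0.25,-0.03,0],"rot":[0,0,0],"hand":1}]'
python3 - <<'E'
from h import *
p,d=camera('top');P=cloud('top',d);Z=P[...,2]
for n,b,z in(('tall',box(225,268,195,240),.09),('squat',box(280,320,205,250),.058),('cup',box(115,150,190,215),.044)):
    m=b&(Z>z)&(Z<.14);print(n,cv2.minEnclosingCircle(np.float32(P[m][:,:2]*1000)),np.nanmedian(Z[m]))
g=box(205,348,165,285)&(Z>.036)&(Z<.058)
nl,L,st,c=cv2.connectedComponentsWithStats(g.astype(np.uint8))
for i in range(1,nl):
    if st[i,4]>60: print(c[i],cv2.minAreaRect(np.float32(P[L==i][:,:2]*1000)))
m=box(370,465,170,295)&(Z>.03);print('slab',rect('top',m,.038))
cv2.imwrite('pics/t12.png',p[150:310,80:480,::-1].repeat(2,0).repeat(2,1))
E
```

```text
time: 47.85
tool_pos: [0.6317, 0.3724, 0.3117]
tcp_rot: [-0.433, 0.434, -0.558, 0.559]
contact_force: [0.8, -0.6, 0.2]
finger_gap: 0.0853
time: 48.48
tool_pos: [0.6782, 0.6052, 0.3269]
tcp_rot: [0.434, -0.434, 0.558, -0.558]
contact_force: [0.5, -1.2, -1.2]
finger_gap: 0.0854
tall ((554.3624877929688, 66.74913787841797), 27.85798454284668) 0.11005920528251756
squat ((527.36572265625, -45.76738357543945), 31.783233642578125) 0.06954182164656342
cup ((598.9189453125, 367.0509948730469), 24.47710418701172) 0.05472571721068609
[281.18439716 193.36170213] ((615.4838256835938, -9.387863159179688), (59.12339782714844, 14.043160438537598), 74.29794311523438)
[266.08450704 256.28169014] ((460.9436340332031, 30.276639938354492), (58.96094512939453, 13.795358657836914), 75.1266860961914)
slab ((513.5361328125, -340.737060546875), (121.4542465209961, 199.89976501464844), 82.26225280761719)
```

View pics/t12.png

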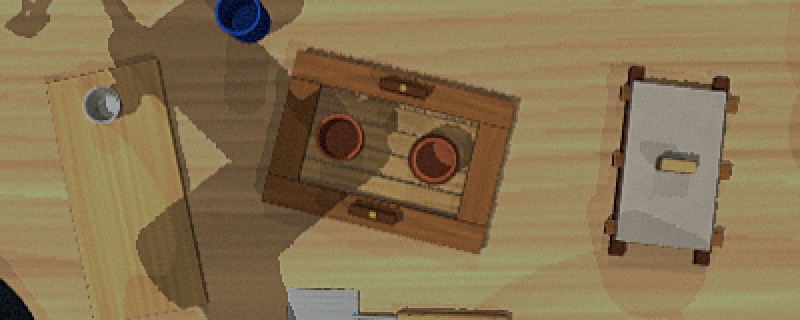

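Both pots stand on the bare slats at (340,137) and (434,160). The buttons lie along the rims, the slab is on the rack, and the cup is in place. I'll hand in.

```bash
python3 -c "
from plant import close_job;print(close_job())"
```

```text
the job is handed in; nothing more can be done
None
```

The job is done and handed in at about 48.5 s of the 144 s allowed; no verdict was reported. I stood both pots on the ware board, swung the turn buttons aside, laid the slab on the rack and stood the pots back on the bare slats.

| Item | Last top-view check |
|---|---|
| Pots | Upright, each about 2 mm in plan from its starting spot |
| Slab | About 4–5 mm from the rack's middle, within about 0.01 rad of lengthwise, top at 38 mm |
| Turn buttons | About 1.55 rad from pointing at the slab |
| Cup | Within 1 mm of its start |
| Arm | Clear of everything, gripper open |

- **Turn buttons:** the first push left the near one at about 1.09 rad, just short of the 1.1 limit, and the far one at 1.24. I pushed both again before lifting the slab.
- **Slab grip:** the wrist read 11.6 N while closing on the grip, probably the fingertips touching the slab. It dropped away on lifting.

No final check failed or disagreed.

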